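# Take the round-headed carriage off the T-slot bench

### The arm

A 7-joint arm with a two-finger parallel gripper is mounted at the origin on the work surface. World frame = base frame: x ahead of the robot, y to its left, z up, the work surface at z = 0. Lengths are in m, angles in degrees, forces in N, time in s.
With the tool pointing down it reaches from about 0.425 to 0.875 m from the base axis. Payload 4.7 kg.
Tool frame: the origin (TCP) lies at the very end of the fingers, on their centre line; the grasp point (between the pads) lies 19 mm behind it; z points along the fingers, y is the line along which they close (so a half turn about z gives the same grasp; the last joint's range is limited). The gripper opens to 87 mm and grips with 3 to 60 N. Pads are 19 mm wide; open, the fingers measure 117 mm over their backs; the gripper's body (75 mm by 190 mm) begins 51 mm behind the grasp point.
Start: joints at [65.953, 18.392, -4.016, 83.108, 1.295, 78.541, -3.26], TCP at [0.273, -0.59, 0.223] pointing down, gripper open.
Joint ranges: [-163.93, 163.93], [-17.29, 119.83], [-79.2, 71.16], [3.27, 140.29], [-89.18, 269.18], [5.43, 117.66], [-154.24, 154.24]. Speed limits (degrees/s): [147.25, 147.25, 180, 180, 180, 180, 180].

### API

Orientations are given as [roll, pitch, yaw] about the fixed x, y, z axes, in that order (R = Rz(yaw) Ry(pitch) Rx(roll)).
In Python, from cell import telemetry, cams, env gives the robot as it stands.
- The arm moves only by the tool arm_command, never from a script. Its argument "series" is text: rows parted by semicolons, each of 5 numbers parted by spaces: the shift along the tool's x, y, z in mm, then the turn about the tool's z in rad, then the closure in counts, from 0 (fully open) to 255 (shut). A call has 1 to 20 rows; each row shifts and turns the commanded pose from where the row before left it, along the tool's axes as they then stand; what a row does not reach is not made up. A row lasts 1/12 s, in which the tool goes at most 41.7 mm and 7.16 degrees, less where a joint would pass 70% of its speed; a pose out of reach is approached as far as the arm can. A call is refused whole if a number of a shift passes 41.7 or a number of a turn 0.125, either way. A call with a gripper value outside its range is refused whole. The fingers move at their own pace and stop on an object; "squeeze" is the grip in N (left out, the last holds). Time passes only in rows, so rows that do not move let the fingers close. It gives the time, the measured TCP pose, the force, the opening and the grip force at its end, in the units of the state.
- telemetry.get_obs(): the state, without advancing time (a new reading comes with each control period).
- cams.read_camera(name): name is "scene" or "top" or "wrist"; returns the picture (420x560x3 uint8, blue, green, red); there is no depth.
- cams.calibration(name): a dict with "K" (3x3 intrinsics, pixels), "origin" and "rotation" of the camera in the world; the wrist camera has in their place "hand_eye" (4x4, takes a point from camera to tool coordinates, whose origin is the TCP and whose axes are the flange's). Camera axes: x right, y down, z forward; pixel columns grow to the right and rows downward; lengths in m; the calibration is good to about 2 mm. A picture is of the moment at which its call begins: read the wrist's pose just before it. calibration takes no time and is no camera call.
- env.sign_off(): hands the job in; it is judged then, once.
The state is a dict: "time_s": time; "qpos": joint angles; "joint_velocities": joint speeds; "effort": joint torques, N m; "tool_pos": TCP position; "tool_rot": TCP orientation; "force": force on the tool from outside, world axes, zero at the start; "wrist_torque": the same for the moment, N m; "grip_width": finger opening in m; "grasp_force": force on a finger pad.
Only numpy, scipy, OpenCV 4.12 (cv2) and the standard library are available. Lean on these libraries where they do the work, as an engineer would, in place of code of your own. Each camera call takes 0.05 s, during which the arm holds its last target. There are 200 camera calls.

### The job

On the aluminium T-slot bench, tip the flip stop of the slot that holds the round-headed carriage upright, slide that carriage along its slot to the open end and lift it out there. Stand it upright on the black rubber pad, setting it down gently. Leave the other two carriages and their flip stops as they are.

Things in the scene. Friction and masses are not known exactly. Their poses are not given: they have to be found in the camera images.
- bench: Fixed aluminium T-slot bench, 240 mm (x) by 280 (y, from -150, closed rear end, to +130, open end), top 28 mm up. Origin on its underside; x across the slots, y along them, z up. Three slots along y at x = -70 (near), 0 (mid), +70 mm (far), each a channel 40 mm wide, floor 10 mm up, each with a flip stop near its open end.
- open_mid (a point): Point on the floor of the mid slot (bench x = 0, y = +85, z = 10 mm), in its open part. From y = -150 to +40 each channel is covered by lips (20.5 to 28 mm up) with an 18 mm gap between; from +40 to +130 it is uncovered (walls to 20.5 mm up, all three slots alike), so a carriage whose centre is past y = +77 lifts straight out; stop by +100.
- round_head (a point): Centre of the black head, an upright cylinder 32 mm in diameter and 36 high, of the round-headed carriage (the one to take out, about 0.4 kg). It lies 66 mm above the underside of the carriage's foot, so 76 mm above the work surface in the slot. The head spans 48 to 84 mm above that underside.
- round_block (a point): Centre of the aluminium block under that round head: 40 wide x 60 long (along the slot) x 28 mm high, 34 mm above the foot's underside. Below it a 14 mm neck and a T-foot 36 wide x 70 long x 8 mm, held under the lips with 2 mm play each way. y along the slot. Push low on the rear (-y) face, 40 to 55 mm above the work surface (the head starts 14 mm ahead of that face); pushed high up it may bind.
- square_head (a point): Centre of the head of the square-headed carriage, which stays in its slot. Same foot and block as the round-headed one; the head is a black block 32 x 32 x 36 mm high, its centre 66 mm above the foot's underside.
- plate_head (a point): Centre of the head of the plate-headed carriage, which stays in its slot. Same foot and block; the head is a black upright plate 32 wide x 10 thick (along the slot) x 36 mm high, its centre 66 mm above the foot's underside.
- stop_near (a joint): Flip stop of the near slot, rad. 0: shut, leaning 57 degrees from upright to the bench's +x, ball over the slot, blocking the carriage. 1.0: open, upright against its end stop, carriage passes. Stiff by friction (1 to 2 N sideways at the ball); stays where left. Pushing the ball towards the bench's -x opens it.
- stop_mid (a joint): Flip stop of the mid slot, rad. 0: shut, leaning 57 degrees from upright to the bench's +x, ball over the slot, blocking the carriage. 1.0: open, upright against its end stop, carriage passes. Stiff by friction (1 to 2 N sideways at the ball); stays where left. Pushing the ball towards the bench's -x opens it.
- stop_far (a joint): Flip stop of the far slot, rad. 0: shut, leaning 57 degrees from upright to the bench's +x, ball over the slot, blocking the carriage. 1.0: open, upright against its end stop, carriage passes. Stiff by friction (1 to 2 N sideways at the ball); stays where left. Pushing the ball towards the bench's -x opens it.
- knob_near (a point): Centre of the 15 mm black ball ending the near slot's flip stop: a 9 mm steel bar, 45 mm from pivot to ball centre, turning about the bench's y axis. Pivot in the bench frame: x = -105, y = +25, z = 36 mm (35 mm to the -x side of the slot), between lugs 14 mm wide and 44 mm high.
- knob_mid (a point): Centre of the 15 mm black ball ending the mid slot's flip stop: a 9 mm steel bar, 45 mm from pivot to ball centre, turning about the bench's y axis. Pivot in the bench frame: x = -35, y = +25, z = 36 mm (35 mm to the -x side of the slot), between lugs 14 mm wide and 44 mm high.
- knob_far (a point): Centre of the 15 mm black ball ending the far slot's flip stop: a 9 mm steel bar, 45 mm from pivot to ball centre, turning about the bench's y axis. Pivot in the bench frame: x = 35, y = +25, z = 36 mm (35 mm to the -x side of the slot), between lugs 14 mm wide and 44 mm high.
- pad: Fixed black rubber pad, 140 (x) x 120 (y) x 4 mm thick, flat on the work surface beside the open end of the bench. Origin at the centre of its underside, z up.
Things that resemble listed ones, but are neither listed nor needed, are in the scene too. Leave any blue look-alike of the part that bears square_head alone.

How it is judged:
By the outcome, as a careful person would: the job done as asked, in the order asked, and still so for the second after the job is handed in, with the robot touching nothing.
It also fails if it takes over 64 s, if anything falls off the work surface, if the arm or the gripper's body presses on something with over 40 N, if the wrist force passes 120 N, or if a joint passes its speed limit or range.

## Working session

There is one attempt and no reset: what is moved stays moved. The work goes in short steps, Python scripts to look and compute and a tool call to move; the robot and the scene stay as the last step left them, time stands still between calls to the robot, and variables do not carry over. Pictures are saved under pics/ and viewed, at most 10 in all, crops included, and the job is handed in when it is done.

Besides the shell and the picture viewer there is one more tool, called after "Emit:" in YAML: its name, and indented under it one key for each argument. arm_command: Moves the arm, as the interface text tells. Its arguments: {"type":"object","properties":{"series":{"type":"string"},"squeeze":{"type":"number"}},"required":["series"]}

```bash
ls; mkdir -p pics
python3 - <<'E'
from cell import telemetry, cams
import cv2,numpy as np
o=telemetry.get_obs();print(o['time_s'],o['tool_pos'],o['tool_rot'],o['force'])
a=cams.read_camera("scene");b=cams.read_camera("top")
cv2.imwrite("pics/scene.png",a);cv2.imwrite("pics/top.png",b)
for n in("scene","top"):print(n,cams.calibration(n))
print(cams.calibration("wrist"))
E
```

```text
pics
0.0 [ 0.27293298 -0.58931195  0.22145391] [-1.79889353e+02  7.47254435e-03  2.48586631e+01] [ 0.74104418 -1.15478391 -0.57363113]
scene {'K': array([[423.14557099,   0.        , 268.71155957],
       [  0.        , 423.14557099, 208.91352951],
       [  0.        ,   0.        ,   1.        ]]), 'origin': array([ 0.8016282 , -0.33682495,  0.87373743]), 'rotation': array([-149.06407048,    0.15453263,   42.28105978])}
top {'K': array([[524.49190071,   0.        , 290.27098538],
       [  0.        , 524.49190071, 210.75773905],
       [  0.        ,   0.        ,   1.        ]]), 'origin': array([ 0.29708122, -0.01305293,  1.17904252]), 'rotation': array([-169.65031246,    1.62238447,  -89.73226925])}
{'K': array([[374.48724139,   0.        , 279.99069186],
       [  0.        , 374.48724139, 219.12754135],
       [  0.        ,   0.        ,   1.        ]]), 'hand_eye': array([[ 3.68421705e-04, -9.53012769e-01, -3.02929905e-01,
         8.32949910e-02],
       [ 9.99999885e-01,  4.44037896e-04, -1.80741884e-04,
        -3.63004738e-04],
       [ 3.06761681e-04, -3.02929803e-01,  9.53012823e-01,
        -1.62042282e-01],
       [ 0.00000000e+00,  0.00000000e+00,  0.00000000e+00,
         1.00000000e+00]])}
```

View pics/scene.png

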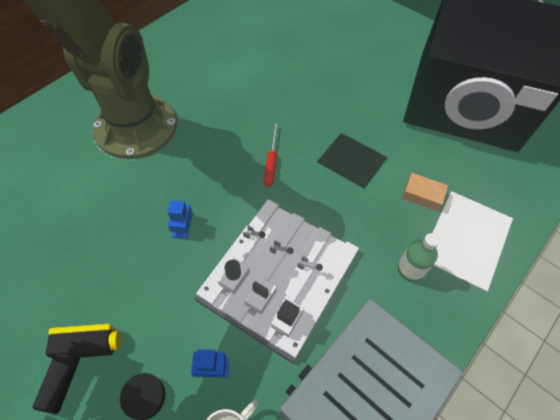

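View pics/top.png

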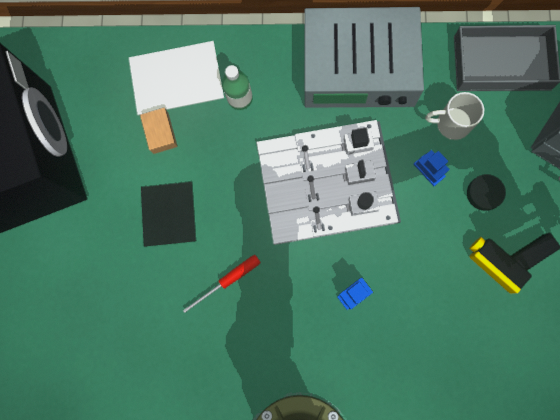

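Scene: three carriages stand in the bench, with heads at top-view (366,201), (361,171) and (359,138). Blue look-alikes are at (355,293) and (432,168), and the pad is at (168,213). The head at (366,201) looks round, so it fits best; it sits in the slot nearest the robot, with its flip-stop ball at about (317,210). Next I'll measure the bench and pad, and confirm the head in an enlarged crop.

```bash
cat > h.py <<'E'
import numpy as np,cv2
from scipy.spatial.transform import Rotation as R
from cell import telemetry, cams
def cam(n,o=None):
    c=cams.calibration(n)
    if n!="wrist": return c['K'],np.array(c['origin']),R.from_euler('xyz',c['rotation'],degrees=True).as_matrix()
    T=np.eye(4);T[:3,:3]=R.from_euler('xyz',o['tool_rot'],degrees=True).as_matrix();T[:3,3]=o['tool_pos']
    T=T@c['hand_eye'];return c['K'],T[:3,3],T[:3,:3]
def toplane(C,uv,z):
    K,o,r=C;d=(r@np.linalg.inv(K)@np.c_[np.atleast_2d(uv),np.ones(len(np.atleast_2d(uv)))].T).T
    return o+d*((z-o[2])/d[:,2])[:,None]
def proj(C,P):
    K,o,r=C;p=(np.atleast_2d(P)-o)@r@K.T;return p[:,:2]/p[:,2:]
E
python3 - <<'E'
from h import *
im=cv2.imread("pics/top.png");hsv=cv2.cvtColor(im,cv2.COLOR_BGR2HSV);C=cam("top")
m=((hsv[...,1]<60)&(hsv[...,2]>60)).astype(np.uint8)*255
m2=np.zeros_like(m);m2[112:255,248:408]=m[112:255,248:408]
m2=cv2.morphologyEx(m2,cv2.MORPH_CLOSE,np.ones((15,15)))
m2=cv2.morphologyEx(m2,cv2.MORPH_OPEN,np.ones((7,7)))
c=max(cv2.findContours(m2,0,1)[0],key=cv2.contourArea)
h=cv2.approxPolyDP(cv2.convexHull(c),8,True)[:,0];print(h.tolist())
W=toplane(C,h,.028);print(W.round(4));print("len",np.linalg.norm(W-np.roll(W,-1,0),axis=1))
p=(im.max(2)<60).astype(np.uint8);q=np.zeros_like(p);q[170:260,130:208]=p[170:260,130:208]
c=max(cv2.findContours(q,0,1)[0],key=cv2.contourArea);b=cv2.boxPoints(cv2.minAreaRect(c));print(b)
W=toplane(C,b,.004);print(W.round(4),W.mean(0));print(np.linalg.norm(W-np.roll(W,-1,0),axis=1))
s=cv2.imread("pics/scene.png")
A=cv2.resize(im[110:250,245:405],None,fx=2.5,fy=2.5,interpolation=cv2.INTER_CUBIC)
B=cv2.resize(s[195:355,195:360],(400,388),interpolation=cv2.INTER_CUBIC)
cv2.imwrite("pics/crop.png",np.hstack([A[:350],B[:350]]))
E
```

```text
[[378, 121], [399, 222], [273, 243], [257, 141]]
[[ 0.7163 -0.1797  0.028 ]
 [ 0.4818 -0.22    0.028 ]
 [ 0.4348  0.0584  0.028 ]
 [ 0.6698  0.0976  0.028 ]]
len [0.23787128 0.28227396 0.23817145 0.2811259 ]
[[138.8483  186.17935]
 [190.82071 181.8483 ]
 [195.76553 241.18622]
 [143.79312 245.51727]]
[[0.5697 0.3726 0.004 ]
 [0.5797 0.2518 0.004 ]
 [0.4416 0.2351 0.004 ]
 [0.4316 0.3534 0.004 ]] [0.50565407 0.3032163  0.004     ]
[0.12117635 0.1391095  0.11864332 0.13941201]
```

View pics/crop.png

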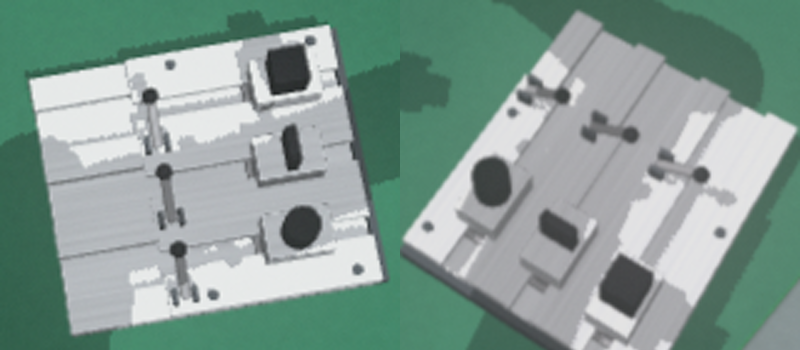

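The crop confirms it: the near slot (bottom row, crop (300,228)) holds the round head, the mid slot a plate and the far slot a square, and all three stops lean shut towards +x. The bench measures 238x282 mm with yaw about 9.6°, which matches the given size, and the pad measures 139x120 mm. Now I'll plan the approach.

```bash
cat >> h.py <<'E'
BO=np.array([.5740,-.0510]);BY=9.57
def b2w(x,y,z):
    a=np.radians(BY);c,s=np.cos(a),np.sin(a);return np.array([BO[0]+(x*c-y*s)/1e3,BO[1]+(x*s+y*c)/1e3,z/1e3])
def w2b(P):
    a=np.radians(BY);c,s=np.cos(a),np.sin(a);d=np.asarray(P,float)[...,:2]-BO
    return np.c_[np.atleast_2d(d)@np.array([[c,-s],[s,c]])]*1e3
def shift(target,yaw=None):
    "total turn (rad) then shift in mm in tool axes after the turn"
    o=telemetry.get_obs();r=R.from_euler('xyz',o['tool_rot'],degrees=True);t=0
    if yaw is not None:
        t=-((yaw-o['tool_rot'][2]+180)%360-180);r=r*R.from_euler('z',t,degrees=True)
    d=r.inv().apply(np.asarray(target)-o['tool_pos'])*1e3
    print("turn",round(np.radians(t),3),"shift",d.round(1),"t",o['time_s'],"F",np.round(o['force'],1))
E
python3 - <<'E'
from h import *
print(w2b(toplane(cam("top"),[[366,201]],.094)),w2b(toplane(cam("top"),[[317,210]],.0605)), w2b(toplane(cam("scene"),[[233,270]],.076)))
print(b2w(-45,25,200));shift(b2w(-45,25,200),BY)
E
```

```text
[[-72.13654943 -78.66358912]] [[-67.97655359  24.30683707]] [[-66.23434045 -78.76167524]]
[ 0.52546994 -0.03382928  0.2       ]
turn 0.267 shift [ 341.4 -505.8   22.2] t 0.1 F [-0.6  0.6 -0.4]
```

Emit:
arm_command:
  series: "0 0 0 0.089 255;0 0 0 0.089 255;0 0 0 0.089 255;20.1 -29.8 1 0 255;20.1 -29.8 1 0 255;20.1 -29.8 1 0 255;20.1 -29.8 1 0 255;20.1 -29.8 1 0 255;20.1 -29.8 1 0 255;20.1 -29.8 1 0 255;20.1 -29.8 1 0 255;20.1 -29.8 1 0 255;20.1 -29.8 1 0 255;20.1 -29.8 1 0 255;20.1 -29.8 1 0 255;20.1 -29.8 1 0 255;20.1 -29.8 1 0 255;20.1 -29.8 1 0 255;20.1 -29.8 1 0 255;20.1 -29.8 1 0 255"
  squeeze: 20

```text
time_s: 1.77
tool_pos: [0.5262, -0.0319, 0.2053]
tool_rot: [180.0, 0.0, 9.5]
force: [1.0, -0.8, -0.5]
grip_width: 0.0007
grasp_force: 0.0
```

Run:
```python
from h import *
cams.read_camera("top")
o=telemetry.get_obs();im=cams.read_camera("wrist");C=cam("wrist",o);print(o['tool_pos'],o['tool_rot'],o['grip_width'])
for n,p in dict(knob=b2w(-67.3,25,60.5),mid=b2w(2.7,25,60.5),head=b2w(-70,-79,94),bl=b2w(-120,130,28),br=b2w(120,130,28)).items():
    u=proj(C,p)[0];print(n,u.round())
    cv2.circle(im,tuple(int(v) for v in u),5,(0,0,255),1)
cv2.imwrite("pics/w1.png",im)
shift(b2w(-45,25,56),BY)
```

```text
[ 0.52845628 -0.02269699  0.2053874 ] [-179.69672634   -0.1869587    10.10149104] 0.0004478688816085105
knob [293. 234.]
mid [295. 153.]
head [426. 253.]
bl [186. 271.]
br [166.  -1.]
turn 0.01 shift [ -3.3   8.2 149.3] t 1.8667 F [0.3 0.2 0.4]
```

View pics/w1.png

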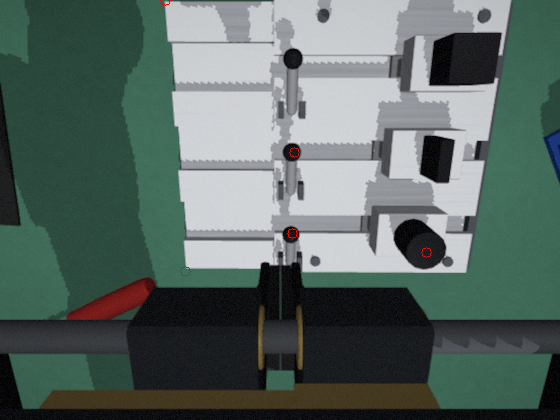

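The wrist view shows the near ball at (291,234), and the predicted circles land on both the near and mid balls. The round head is at (420,245). I'll settle and check before descending.

Emit:
arm_command:
  series: "0 0 0 0 255;0 0 0 0 255;0 0 0 0 255;0 0 0 0 255"

```text
time_s: 2.2
tool_pos: [0.5256, -0.0352, 0.2054]
tool_rot: [180.0, 0.0, 9.4]
force: [0.0, -0.9, 0.6]
grip_width: 0.0002
grasp_force: 0.0
```

Run:
```python
from h import *
shift(b2w(-45,25,56),BY)
```

```text
turn -0.003 shift [ 1.000e-01 -1.400e+00  1.494e+02] t 2.2 F [ 0.  -0.9  0.6]
```

Emit:
arm_command:
  series: "0 -1 20 0 255;0 0 25 0 255;0 0 25 0 255;0 0 25 0 255;0 0 20 0 255;0 0 15 0 255;0 0 10 0 255;0 0 6 0 255;0 0 3 0 255;0 0 0 0 255;0 0 0 0 255"

```text
time_s: 3.12
tool_pos: [0.5265, -0.0327, 0.0573]
tool_rot: [180.0, -0.1, 9.5]
force: [0.2, -1.2, 1.0]
grip_width: 0.0008
grasp_force: 0.0
```

Emit:
arm_command:
  series: "-3 0 0 0 255;-3 0 0 0 255;-3 0 0 0 255;-3 0 0 0 255;-3 0 0 0 255;-3 0 0 0 255;-3 0 0 0 255;-3 0 0 0 255"

```text
time_s: 3.78
tool_pos: [0.5154, -0.0345, 0.0637]
tool_rot: [179.8, -1.6, 9.6]
force: [19.0, 4.6, 13.3]
grip_width: 0.0004
grasp_force: 9.8
```

The finger rubber is gripping the ball (the upward to sideways force ratio is about 0.7), so a flat push jams. I'll back off and follow the ball's arc, rising as I push.

Emit:
arm_command:
  series: "5 0 0 0 255;8 0 0 0 255;8 0 0 0 255;0 0 0 0 255;0 0 0 0 255;0 0 0 0 255"

```text
time_s: 4.28
tool_pos: [0.5216, -0.0332, 0.0556]
tool_rot: [-180.0, 0.2, 9.5]
force: [-0.4, -0.7, -0.2]
grip_width: 0.0004
grasp_force: 0.0
```

Run:
```python
from h import *
o=telemetry.get_obs();im=cams.read_camera("top")
shift(b2w(-48,25,54),BY)
C=cam("top");print(w2b(o['tool_pos'][None]))
for th in(57,50,43):print(th,proj(C,b2w(-105+45*np.sin(np.radians(th)),25,36+45*np.cos(np.radians(th)))))
s=cams.read_camera("scene")
A=cv2.resize(im[110:250,245:405],None,fx=2.5,fy=2.5,interpolation=cv2.INTER_CUBIC)
B=cv2.resize(s[195:355,195:360],(400,388),interpolation=cv2.INTER_CUBIC)
cv2.imwrite("pics/c2.png",np.hstack([A[:350],B[:350]]))
```

```text
turn -0.0 shift [0.6 1.3 1.7] t 4.3333 F [ 0.2 -0.3 -0.4]
[[-48.71411876  26.27256092]]
57 [[316.62796324 209.73093285]]
50 [[316.92983394 210.82839946]]
43 [[317.27077583 212.2032298 ]]
```

View pics/c2.png

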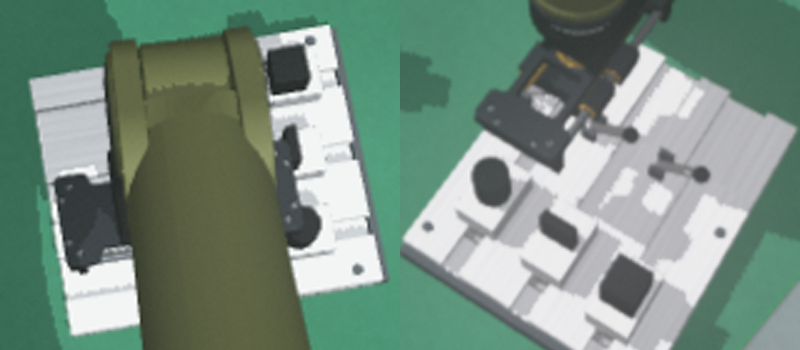

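The view shows the mid and far stops still shut and the gripper just off the near stop. I'll push along the arc, first half now.

Emit:
arm_command:
  series: "0 0 2 0 255;-2 0 0 0 255;-2 0 -2.9 0 255;-2.2 0 -2.8 0 255;-2.4 0 -2.6 0 255;-2.6 0 -2.4 0 255;-2.8 0 -2.1 0 255;-2.9 0 -2 0 255"

```text
time_s: 5.05
tool_pos: [0.5071, -0.0357, 0.0703]
tool_rot: [180.0, -0.1, 9.6]
force: [3.4, 0.5, 0.5]
grip_width: 0.0002
grasp_force: 1.4
```

Emit:
arm_command:
  series: "-3 0 -1.7 0 255;-3.2 0 -1.5 0 255;-3.3 0 -1.2 0 255;-3.4 0 -1 0 255;-3.4 0 -0.7 0 255;-3.5 0 -0.4 0 255;-3.5 0 -0.1 0 255;-1.5 0 0 0 255;0 0 0 0 255"

```text
time_s: 5.8
tool_pos: [0.4838, -0.0396, 0.0761]
tool_rot: [180.0, -0.3, 9.6]
force: [8.9, 1.5, -3.8]
grip_width: 0.0001
grasp_force: 4.3
```

Emit:
arm_command:
  series: "-1.5 0 0 0 255;-1.5 0 0 0 255;0 0 0 0 255;0 0 0 0 255"

```text
time_s: 6.13
tool_pos: [0.4833, -0.0397, 0.0763]
tool_rot: [180.0, -0.6, 9.6]
force: [14.6, 2.1, -9.6]
grip_width: 0.0006
grasp_force: 7.4
```

The stop is against its upright end stop. I'll retreat, lift, and take a look while travelling behind the carriage.

Emit:
arm_command:
  series: "8 0 0 0 255;8 0 0 0 255;0 0 -20 0 255;0 0 -30 0 255;0 0 -30 0 255;0 0 -20 0 255;0 30 0 0 255;0 35 0 0 255;0 35 0 0 255;0 30 0 0 255;0 20 0 0 255;0 7 0 0 255;0 0 0 0 255;0 0 0 0 255;0 0 0 0 255"

```text
time_s: 7.38
tool_pos: [0.5205, -0.1902, 0.1757]
tool_rot: [-179.9, 0.1, 9.7]
force: [0.4, 0.3, 0.7]
grip_width: 0.0007
grasp_force: 0.0
```

Run:
```python
from h import *
shift(b2w(-70,-134,40),BY)
o=telemetry.get_obs();im=cams.read_camera("wrist");C=cam("wrist",o)
for p in (b2w(-105,25,81),b2w(-70,-79,94),b2w(-50,-109,58)):
    u=proj(C,p)[0];print(u.round());cv2.circle(im,tuple(int(v) for v in u),5,(0,0,255),1)
cv2.imwrite("pics/w2.png",im)
```

```text
turn 0.003 shift [  6.    5.9 135.7] t 7.3833 F [0.4 0.3 0.7]
[ 74. 258.]
[208. 219.]
[255. 179.]
```

View pics/w2.png

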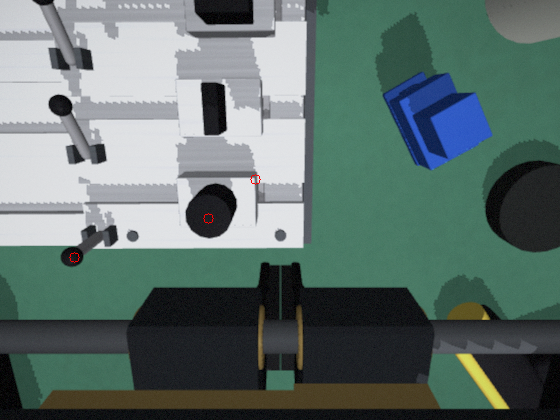

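The near ball at (72,257) is exactly where an upright stop should be, the other two stops are still shut, and the carriage's rear corner at (255,180) matches. Descending behind it.

Emit:
arm_command:
  series: "3 3 10 0 255;3 3 20 0 255;0 0 25 0 255;0 0 25 0 255;0 0 20 0 255;0 0 15 0 255;0 0 10 0 255;0 0 6 0 255;0 0 4 0 255;0 0 0 0 255;0 0 0 0 255"

```text
time_s: 8.35
tool_pos: [0.5282, -0.1976, 0.0416]
tool_rot: [180.0, -0.1, 9.6]
force: [0.5, 1.4, -0.1]
grip_width: 0.0006
grasp_force: 0.0
```

Emit:
arm_command:
  series: "0 -4 0 0 255;0 -4 0 0 255;0 -4 0 0 255;0 -5 0 0 255;0 -5 0 0 255;0 -5 0 0 255;0 -5 0 0 255;0 -5 0 0 255"

```text
time_s: 9.02
tool_pos: [0.5217, -0.1616, 0.0413]
tool_rot: [179.9, -0.0, 9.5]
force: [2.1, -2.9, 1.1]
grip_width: 0.0006
grasp_force: 2.0
```

Emit:
arm_command:
  series: "0 -6 0 0 255;0 -6 0 0 255;0 -6 0 0 255;0 -6 0 0 255;0 -6 0 0 255;0 -6 0 0 255;0 -6 0 0 255;0 -6 0 0 255;0 -6 0 0 255;0 -6 0 0 255;0 -6 0 0 255;0 -6 0 0 255;0 -6 0 0 255;0 -6 0 0 255;0 -6 0 0 255;0 -6 0 0 255;0 -6 0 0 255;0 -6 0 0 255;0 -4 0 0 255;0 -2 0 0 255"

```text
time_s: 10.68
tool_pos: [0.5026, -0.0483, 0.0413]
tool_rot: [179.9, -0.0, 9.6]
force: [1.1, -5.8, 4.6]
grip_width: 0.0004
grasp_force: 3.0
```

Run:
```python
from h import *
o=telemetry.get_obs();print(w2b(o['tool_pos'][None]));shift(b2w(-70,43,40),BY)
```

```text
[[-69.98235912  14.56842537]]
turn 0.001 shift [ -0.  -28.4   1.3] t 10.6833 F [ 1.1 -5.8  4.6]
```

Emit:
arm_command:
  series: "0 -4 0 0 255;0 -5 0 0 255;0 -5 0 0 255;0 -5 0 0 255;0 -4 0 0 255;0 -3 0 0 255;0 -2 0 0 255;0 0 0 0 255;0 0 0 0 255;0 0 0 0 255"

```text
time_s: 11.52
tool_pos: [0.4978, -0.0209, 0.041]
tool_rot: [180.0, 0.0, 9.6]
force: [0.8, -4.1, 3.7]
grip_width: 0.0003
grasp_force: 2.1
```

Emit:
arm_command:
  series: "0 8 0 0 255;0 8 -20 0 255;0 0 -30 0 255;0 0 -35 0 255;0 0 -30 0 255;0 -20 -15 0.12 255;0 -30 0 0.12 0;0 0 0 0 0;0 0 0 0 0;0 0 0 0 0;0 0 0 0 0"

```text
time_s: 12.43
tool_pos: [0.495, 0.0123, 0.1699]
tool_rot: [-180.0, 0.1, -4.2]
force: [-0.4, 0.2, -0.6]
grip_width: 0.0257
grasp_force: 0.0
```

Run:
```python
from h import *
o=telemetry.get_obs();print(o['time_s'],o['tool_rot'],w2b(o['tool_pos'][None]),o['grip_width'],o['qpos'])
im=cams.read_camera("wrist");C=cam("wrist",o)
for p in (b2w(-105,25,81),b2w(-70,88,94),b2w(-50,118,58),b2w(-50,58,58)):
    u=proj(C,p)[0];print(u.round());cv2.circle(im,tuple(int(v) for v in u),5,(0,0,255),1)
cv2.imwrite("pics/w3.png",im)
shift(b2w(-70,88,34),BY-90);shift(b2w(-70,88,34),BY+90)
```

```text
12.4333 [-1.79983037e+02  1.33229445e-01 -4.19178383e+00] [[-67.33188417  75.58671362]] 0.025747652263181788 [ 26.13345904   3.12096082 -31.33030955 107.60758167   1.68698747
  69.8626131  -99.93542798]
[360. 256.]
[263. 237.]
[220. 205.]
[298. 187.]
turn 1.33 shift [-12.6   2.5 136. ] t 12.4833 F [-0.3  0.   0.2]
turn -1.812 shift [ 12.6  -2.5 136. ] t 12.4833 F [-0.3  0.   0.2]
```

View pics/w3.png

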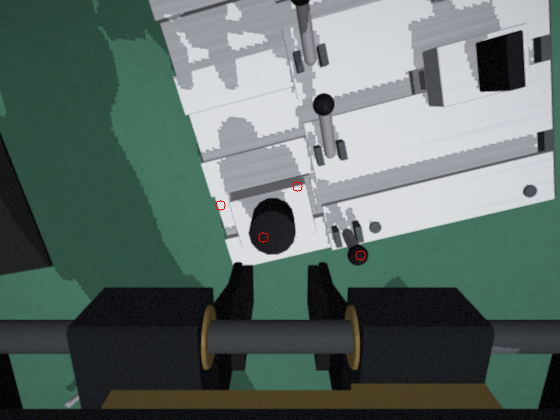

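The carriage is out in the open part. The head's top is near (273,236) against the predicted (263,237), and the block corners are also about 10 px off, so the carriage centre is at about y=+82 rather than +88. That is already past +77. The stop is still upright, with its ball at (358,254). I'll turn the gripper to close across the slot.

Emit:
arm_command:
  series: "0 0 0 -0.121 0;0 0 0 -0.121 0;0 0 0 -0.121 0;0 0 0 -0.121 0;0 0 0 -0.121 0;0 0 0 -0.121 0;0 0 0 -0.121 0;0 0 0 -0.121 0;0 0 0 -0.121 0;0 0 0 -0.121 0;0 0 0 -0.121 0;0 0 0 -0.121 0;0 0 0 -0.121 0;0 0 0 -0.121 0;0 0 0 -0.118 0;0 0 0 0 0;0 0 0 0 0;0 0 0 0 0"

```text
time_s: 13.98
tool_pos: [0.4957, 0.0125, 0.1706]
tool_rot: [-180.0, -0.0, 99.4]
force: [0.4, 0.6, -0.2]
grip_width: 0.087
grasp_force: 0.0
```

Run:
```python
from h import *
shift(b2w(-70,82,34),BY+90)
o=telemetry.get_obs();print(o['time_s'],o['tool_rot'],o['grip_width'],o['qpos'][6])
im=cams.read_camera("wrist");C=cam("wrist",o)
for p in (b2w(-70,82,94),b2w(-50,112,58),b2w(-50,52,58),b2w(-90,112,58)):
    u=proj(C,p)[0];print(u.round());cv2.circle(im,tuple(int(v) for v in u),4,(0,0,255),1)
cv2.imwrite("pics/w4.png",im)
```

```text
turn -0.002 shift [  6.3  -3.2 136.6] t 13.9833 F [ 0.4  0.6 -0.2]
13.9833 [-1.79965808e+02 -1.42492235e-02  9.94269728e+01] 0.08698594441942664 3.465464950502667
[276. 222.]
[303. 168.]
[302. 244.]
[249. 168.]
```

View pics/w4.png

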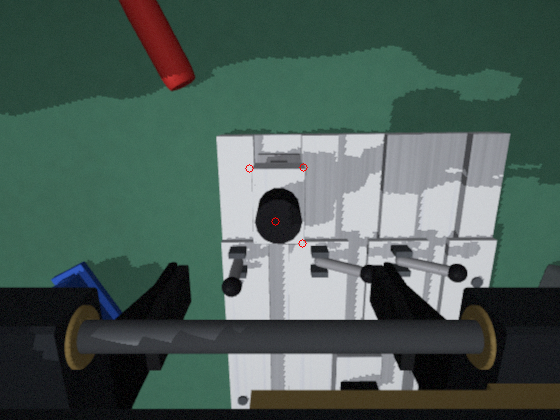

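The front edge of the block is at row 166 (predicted 168) and its sides at columns 252 to 304, so the centre is about (-69, +83.5). Descending and gripping the block.

Emit:
arm_command:
  series: "4 -1 10 0 0;4 -1 20 0 0;0 0 25 0 0;0 0 25 0 0;0 0 20 0 0;0 0 15 0 0;0 0 10 0 0;0 0 6 0 0;0 0 4 0 0;0 0 2 0 0;0 0 0 0 0;0 0 0 0 0"

```text
time_s: 15.03
tool_pos: [0.4931, 0.0204, 0.0346]
tool_rot: [179.9, 0.0, 99.6]
force: [0.8, -0.4, -0.5]
grip_width: 0.0872
grasp_force: 0.0
```

Emit:
arm_command:
  series: "0 0 0 0 100;0 0 0 0 150;0 0 0 0 200;0 0 0 0 255;0 0 0 0 255;0 0 0 0 255;0 0 0 0 255;0 0 0 0 255;0 0 0 0 255;0 0 0 0 255;0 0 0 0 255"
  squeeze: 30

```text
time_s: 15.95
tool_pos: [0.4928, 0.0205, 0.034]
tool_rot: [180.0, 0.0, 99.6]
force: [2.5, 0.9, -0.5]
grip_width: 0.0399
grasp_force: 30.0
```

It grips the 40 mm block. A slight forward shift, then lift.

Emit:
arm_command:
  series: "1.5 0 0 0 255;1.5 0 0 0 255;0 0 0 0 255;0 0 -2 0 255;0 0 -3 0 255;0 0 -5 0 255;0 0 -8 0 255;0 0 -10 0 255;0 0 -12 0 255;0 0 -12 0 255;0 0 -10 0 255;0 0 -6 0 255;0 0 0 0 255;0 0 0 0 255"

```text
time_s: 17.12
tool_pos: [0.4922, 0.0233, 0.1023]
tool_rot: [180.0, 0.0, 99.6]
force: [0.3, -0.5, -5.4]
grip_width: 0.0399
grasp_force: 30.0
```

Run:
```python
from h import *
o=telemetry.get_obs();print(o['force'],o['grasp_force'],o['grip_width'])
shift([.506,.303,.040],96)
```

```text
[ 0.29285755 -0.52760265 -5.41824912] 29.992416186723858 0.03989902891211116
turn 0.063 shift [276.8  42.9  62.2] t 17.1167 F [ 0.3 -0.5 -5.4]
```

Emit:
arm_command:
  series: "0 0 0 0.063 255;8 1.2 0 0 255;15 2.3 0 0 255;20 3.1 0 0 255;22 3.4 0 0 255;22 3.4 0 0 255;22 3.4 0 0 255;22 3.4 0 0 255;22 3.4 0 0 255;22 3.4 0 0 255;22 3.4 0 0 255;22 3.4 0 0 255;20 3.1 0 0 255;17 2.6 0 0 255;12 1.9 0 0 255;9 1.4 0 0 255;0 0 0 0 255;0 0 0 0 255;0 0 0 0 255;0 0 0 0 255"

```text
time_s: 18.78
tool_pos: [0.5059, 0.3017, 0.1017]
tool_rot: [-180.0, 0.1, 95.9]
force: [-0.1, -0.6, -4.6]
grip_width: 0.0399
grasp_force: 30.0
```

Run:
```python
from h import *
o=telemetry.get_obs();print(o['force'],o['grasp_force'],o['grip_width'])
shift([.506,.303,.028],96)
im=cams.read_camera("top");s=cams.read_camera("scene")
A=cv2.resize(im[120:260,120:330],(600,400));B=cv2.resize(s[110:310,200:400],(200,200))
cv2.imwrite("pics/c3.png",cv2.resize(s[100:300,190:470],(784,560)))
```

```text
[-0.12882443 -0.57575857 -4.59717849] 29.992354391142726 0.03989665500390354
turn -0.002 shift [ 1.4  0.2 73.7] t 18.7833 F [-0.1 -0.6 -4.6]
```

View pics/c3.png

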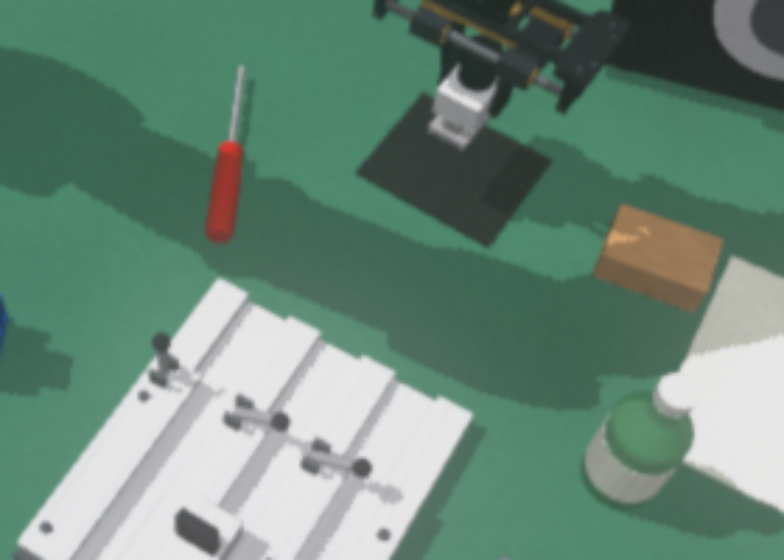

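The carriage hangs upright over the pad. The near stop is upright (ball at (161,342)) and the mid and far stops are still shut. Lowering.

Emit:
arm_command:
  series: "1 0 5 0 255;0 0 10 0 255;0 0 12 0 255;0 0 12 0 255;0 0 10 0 255;0 0 7 0 255;0 0 5 0 255;0 0 3 0 255;0 0 1 0 255;0 0 1 0 255;0 0 1 0 255;0 0 1 0 255;0 0 0 0 255;0 0 0 0 255"

```text
time_s: 20.05
tool_pos: [0.5055, 0.3044, 0.0341]
tool_rot: [180.0, 0.0, 96.0]
force: [-0.3, 0.6, -4.7]
grip_width: 0.0398
grasp_force: 30.0
```

Emit:
arm_command:
  series: "0 0 1 0 255;0 0 1 0 255;0 0 1 0 255;0 0 0.5 0 255;0 0 0.5 0 255;0 0 0 0 255;0 0 0 0 255"

```text
time_s: 20.63
tool_pos: [0.5054, 0.3043, 0.0299]
tool_rot: [-180.0, 0.0, 96.0]
force: [1.5, -0.1, -4.6]
grip_width: 0.0398
grasp_force: 30.0
```

Emit:
arm_command:
  series: "0 0 0.5 0 255;0 0 0.5 0 255;0 0 0.5 0 255;0 0 0.5 0 255;0 0 0 0 255;0 0 0 0 255"

```text
time_s: 21.13
tool_pos: [0.5054, 0.3044, 0.0281]
tool_rot: [180.0, 0.0, 96.0]
force: [-0.2, -0.6, -2.4]
grip_width: 0.0394
grasp_force: 30.0
```

Emit:
arm_command:
  series: "0 0 0.4 0 255;0 0 0.4 0 255;0 0 0 0 255;0 0 0 0 255"

```text
time_s: 21.47
tool_pos: [0.5055, 0.3043, 0.028]
tool_rot: [180.0, 0.0, 96.0]
force: [-2.5, -1.4, 6.2]
grip_width: 0.0399
grasp_force: 30.0
```

It is seated on the pad at the expected height. Now open gently, rise and check.

Emit:
arm_command:
  series: "0 0 -0.3 0 250;0 0 0 0 130;0 0 0 0 110;0 0 0 0 80;0 0 0 0 40;0 0 0 0 0;0 0 0 0 0;0 0 0 0 0;0 0 0 0 0;0 0 0 0 0;0 0 0 0 0"

```text
time_s: 22.38
tool_pos: [0.5054, 0.3043, 0.0274]
tool_rot: [-180.0, 0.0, 96.0]
force: [-0.6, 0.1, 0.2]
grip_width: 0.0859
grasp_force: 0.0
```

Emit:
arm_command:
  series: "0 0 -5 0 0;0 0 -10 0 0;0 0 -20 0 0;0 0 -30 0 0;0 0 -30 0 0;0 0 -30 0 0;0 0 -20 0 0;0 0 -10 0 0;0 0 0 0 0;0 0 0 0 0;0 0 0 0 0"

```text
time_s: 23.3
tool_pos: [0.5046, 0.3037, 0.1808]
tool_rot: [-179.9, 0.1, 96.0]
force: [0.3, -0.5, 0.1]
grip_width: 0.0868
grasp_force: 0.0
```

Run:
```python
from h import *
s=cams.read_camera("scene")
cv2.imwrite("pics/c4.png",cv2.resize(s[100:370,170:450],(580,560)))
```

```text
(no output)
```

View pics/c4.png

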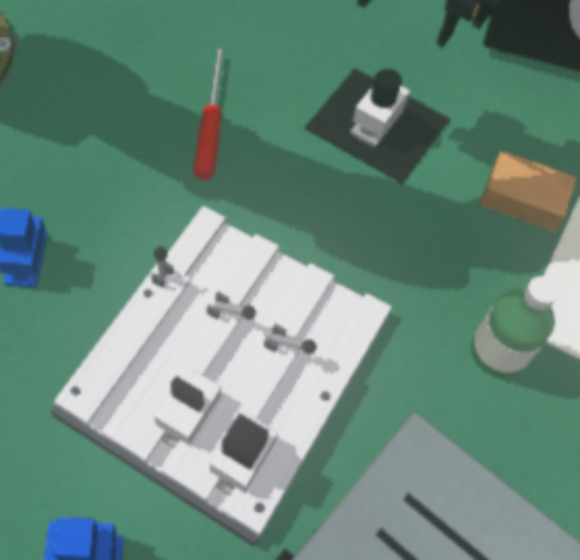

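The round-headed carriage stands upright on the pad at (382,105). The near stop is upright, and the other two carriages and their stops haven't moved. Handing in.

```bash
python3 -c "
from cell import env
print(env.sign_off())"
```

```text
the job is handed in; nothing more can be done
None
```

I tipped the near slot's flip stop upright, slid the round-headed carriage out of its open end and stood it on the rubber pad; the other two carriages and their stops are as they were, and I handed the job in at about 23 s.

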